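# Open the bench screw press and load its nest plate

### The job

Get the bench press ready for the next washer bearing: first wind its ram right up to the top stop with the handwheel (anticlockwise seen from above; the wheel climbs as it turns). Then draw the loading plate out from under the low shelf and set it over the two pins on the press bed, flush, with its brass ring under the ram and its red grip to the front; lower it on, do not let it fall. Let go of everything and leave the can, the bottle and the wrench where they are.

Things in the scene. Friction and masses are not known exactly. Their poses are not given: they have to be found in the camera images.
- press: Green C-frame bench screw press, fixed. Origin on the bench on the vertical screw axis, z up, front (loading side) facing its -x. Foot: x -100 to +115 mm, 120 mm wide. Column behind: x +62 to +114, 70 mm wide. Overhung arm with round screw boss (radius 27 mm) from 112 to 162 mm above the bench; brass nut to 168 mm.
- bed (a point): Point on the press bed's flat steel top, on the screw axis, 40 mm above the bench; axes as the press. Bed: x -95 to +110 mm, 104 mm wide. Two upright bullet-nosed pins stand on it at (x, y) = (-36, +17) and (-72, -17) mm from here: diameter 10 mm, 14 mm tall, straight for 9 mm, then tapering to 4.4 mm.
- wheel_hub (a point): Top of the hub of the dark steel three-spoke handwheel, on the screw axis (axes as the press). Rim radius 44 mm. Wheel, screw and ram rise together 16 mm a turn when turned anticlockwise seen from above. Takes 2.5 to 4 N at the crank; stays where left. It starts 1.3 to 2 turns below its rigid top stop.
- ram_face (a point): Centre of the underside of the ram, a steel disc of radius 18 mm on the screw axis above the bed. At the start it is too low for the plate to pass between it and the pins; at the top stop there is room for the plate to slide in level above the pins, with about 20 mm to spare.
- crank_grip (a point): Middle (half-way up) of the black upright crank handle on the handwheel rim, 38 mm from the screw axis: 21 mm diameter, 48 mm tall. It spins freely on its own pin, so it can be held without turning the hand. Rim and hub tops lie 28 and 27 mm below this point; nothing above it.
- plate_ring (a point): Loading plate, loose, about 0.24 kg, aluminium 170 x 60 x 8 mm: centre, half-way up, of its brass ring (outer 44, bore 30, 14 mm tall, on the plate's top). 15 mm above the plate's underside, 35 mm from its ring end, mid-width. Plate axes: z up, +x from ring to grip. It starts flat on the bench, grip end under the shelf, ring end sticking out in front.
- plate_grip (a point): Centre of the plate's red upright grip, 40 mm long along the plate, 14 wide, 30 tall; 23 mm above the plate's underside, 110 mm along +x from the ring's centre; axes as the plate. Through holes of 11.6 mm at (x, y) = (+36, -17), (+72, +17) mm from the ring's centre: they fit the pins when the ring is on the screw axis and plate +x lies along press -x.
- shelf: Low grey steel riser shelf, fixed, open underneath at front and back; origin on the bench under its middle, front faces its -x. 100 mm deep (x), 250 mm wide (y), board from 54 to 58 mm above the bench on end walls 4 mm thick; small stock boxes on it up to 89 mm above the bench, at least 40 mm behind its front edge.
- can_mid (a point): Green drink can, upright, loose: diameter 66 mm, 116 mm tall; its middle. Leave it alone.
- cleaner_mid (a point): Yellow cleaner bottle, upright, loose: diameter 64 mm, 190 mm tall; its middle. Leave it alone.
- wrench: Steel spanner, 170 mm long, lying flat on the bench, loose; origin at the middle of its underside, its length along x. Leave it alone.
Mind the look-alikes: they are no part of the job. What is shaped like the part that bears plate_ring but turquoise is not meant.

How it is judged:
By the outcome, as a careful person would: the job done as asked, in the order asked, and still so for the second after the job is handed in, with the robot touching nothing.
It also fails if it takes over 72 s, if anything falls off the work surface, if the arm or the gripper's body presses on something with over 40 N, if the wrist force passes 120 N, or if a joint passes its speed limit or range.

### The arm

A 7-joint arm with a two-finger parallel gripper is mounted at the origin on the work surface. World frame = base frame: x ahead of the robot, y to its left, z up, the work surface at z = 0. Lengths are in m, angles in rad, forces in N, time in s.
With the tool pointing down it reaches from about 0.425 to 0.925 m from the base axis. Payload 6.8 kg.
Tool frame: the origin (TCP) lies midway between the tips of the shut fingers; the grasp point (between the pads) lies 19 mm behind it; z points along the fingers, y is the line along which they close (so a half turn about z gives the same grasp; the last joint's range is limited). The gripper opens to 85 mm and grips with 20 to 120 N. Pads are 22 mm wide; open, the fingers measure 114 mm over their backs; the gripper's body (76 mm by 85 mm) begins 54 mm behind the grasp point. The pads swing forward as they close: fully open they stand 13 mm farther back than shut.
Start: joints at [-1.265, 0.477, 0.022, 1.555, -0.011, 1.109, -0.083], TCP at [0.271, 0.618, 0.207] pointing down, gripper open.
Joint ranges: [-2.96, 2.96], [-0.34, 2.1], [-1.41, 1.46], [0.24, 2.44], [-1.37, 4.51], [0.17, 1.92], [-2.96, 2.96]. Speed limits (rad/s): [2.39, 2.39, 3.14, 3.14, 3.14, 3.14, 3.14].

### API

Orientations are given as a unit quaternion [w, x, y, z].
In Python, from station import * gives the robot as it stands.
- The arm moves only by the shell command python3 -m creep 'ROWS' [FORCE]. ROWS is JSON, a list of rows, each a list of 7 numbers: the gripper command: -1 is shut, 1 is fully open, values between are in proportion, then the shift along the world's x, y, z in mm, then the turn, a rotation vector about the world's x, y, z in rad. A call has 1 to 5 rows; each row shifts and turns the commanded pose from where the row before left it; what a row does not reach is not made up. A row lasts 1/8 s, in which the tool goes at most 62.5 mm and 10.7 degrees, less where a joint would pass 70% of its speed; a pose out of reach is approached as far as the arm can. A call is refused whole if a number of a shift passes 62.5 or a number of a turn 0.188, either way. A call with a gripper value outside its range is refused whole. The fingers move at their own pace and stop on an object; FORCE is the grip in N (left out, the last holds). Time passes only in rows, so rows that do not move let the fingers close. It gives the time, the measured TCP pose, the force, the opening and the grip force at its end, in the units of the state.
- get_obs(): the state, without advancing time (a new reading comes with each control period).
- read_camera(name): name is "scene" or "top"; returns (picture, depth): 400x640x3 uint8, red, green, blue; 400x640 float32, m along the optical axis (not along the pixel's ray), 0 where there is no reading.
- camera_params(name): a dict with "intrinsics" (3x3 intrinsics, pixels), "k1" (the pictures are not rectified: a ray, as slopes to the right and down, at radius r is drawn at 1 + k1 r^2 times it, then the intrinsics apply), "cam_to_world" (4x4, takes a point from camera to world coordinates). Camera axes: x right, y up, looking along -z (the intrinsics and any distortion apply to the point x, -y, -z); pixel columns grow to the right and rows downward; lengths in m; the calibration is good to about 2 mm. A picture is of the moment at which its call begins. camera_params takes no time and is no camera call.
- hand_in(): hands the job in; it is judged then, once.
The state is a dict: "t": time; "q": joint angles; "joint_vel": joint speeds; "joint_torque": joint torques, N m; "eef_pos": TCP position; "tool_rot": TCP orientation; "contact_force": force on the tool from outside, world axes, zero at the start; "torque": the same for the moment, N m; "gripper_width": opening from 0.0 (shut) to 1.0 (fully open); "grasp_force": force on a finger pad.
Only numpy, scipy, OpenCV 4.12 (cv2) and the standard library are available. Lean on these libraries where they do the work, as an engineer would, in place of code of your own. Each camera call takes 0.05 s, during which the arm holds its last target. There are 200 camera calls.

## Working session

There is one attempt and no reset: what is moved stays moved. The work goes in short steps, Python scripts to look and compute and a shell command to move; the robot and the scene stay as the last step left them, time stands still between calls to the robot, and variables do not carry over. Pictures are saved under pics/ and viewed, at most 10 in all, crops included, and the job is handed in when it is done.

```bash
ls; mkdir -p pics; cat > h.py <<'E'
from station import *
import numpy as np, cv2
def snap(n,save=None):
    p,d=read_camera(n)
    if save: cv2.imwrite('pics/'+save,p[:,:,::-1])
    return p,d
def ray(n,u,v):
    c=camera_params(n);K=np.array(c['intrinsics']);T=np.array(c['cam_to_world'])
    a=np.array([(u-K[0,2])/K[0,0],(v-K[1,2])/K[1,1]]);s=a.copy()
    for _ in range(20): s=a/(1+c['k1']*(s@s))
    return T[:3,3],T[:3,:3]@np.array([s[0],-s[1],-1.])
def at_z(n,u,v,z):
    o,r=ray(n,u,v);return o+r*(z-o[2])/r[2]
def at_d(n,u,v,d):
    o,r=ray(n,u,v);return o+r*d
def cloud(n,d):
    c=camera_params(n);K=np.array(c['intrinsics']);T=np.array(c['cam_to_world'])
    v,u=np.mgrid[0:400,0:640];a=np.stack([(u-K[0,2])/K[0,0],(v-K[1,2])/K[1,1]],-1);s=a.copy()
    for _ in range(20): s=a/(1+c['k1']*(s**2).sum(-1,keepdims=True))
    P=np.stack([s[...,0],-s[...,1],-np.ones_like(d)],-1)*d[...,None]
    return P@T[:3,:3].T+T[:3,3]
E
python3 - <<'E'
from h import *
for n in('scene','top'):
    p,d=snap(n,n+'0.png'); c=camera_params(n); print(n,c)
print(get_obs())
E
```

```text
pics
scene {'intrinsics': array([[480.33864198,   0.        , 315.76890379],
       [  0.        , 480.33864198, 190.12655139],
       [  0.        ,   0.        ,   1.        ]]), 'k1': -0.037298976639364094, 'cam_to_world': array([[-0.26645325, -0.81292734,  0.51783375,  1.42499647],
       [ 0.96384442, -0.2261621 ,  0.14090647,  0.32662457],
       [ 0.00256764,  0.53665616,  0.84379711,  1.6020976 ],
       [ 0.        ,  0.        ,  0.        ,  1.        ]])}
top {'intrinsics': array([[431.62484977,   0.        , 319.87595798],
       [  0.        , 431.62484977, 194.01982362],
       [  0.        ,   0.        ,   1.        ]]), 'k1': -0.10691699732917373, 'cam_to_world': array([[ 2.78999211e-02,  9.82448863e-01, -1.84433796e-01,
         3.35115019e-01],
       [-9.99598676e-01,  2.83263736e-02, -3.22666510e-04,
         7.63132696e-02],
       [ 4.90733728e-03,  1.84368781e-01,  9.82844886e-01,
         1.38725352e+00],
       [ 0.00000000e+00,  0.00000000e+00,  0.00000000e+00,
         1.00000000e+00]])}
{'t': 0.1, 'q': array([-1.26508027,  0.47774084,  0.02237843,  1.55630736, -0.01153842,
        1.10929537, -0.08304473]), 'joint_vel': array([ 0.00065824, -0.00164921,  0.00078132, -0.00247709,  0.00024088,
       -0.00122771,  0.00045819]), 'joint_torque': array([ 4.17196308e-03, -5.97756243e+01,  1.61351725e+00, -2.81952024e+01,
        1.28181494e-02,  5.07543795e-03, -4.02471153e-05]), 'eef_pos': array([0.2712207 , 0.61751192, 0.20562705]), 'tool_rot': array([-1.17362282e-04,  2.05421665e-01,  9.78673225e-01, -8.02771983e-04]), 'contact_force': array([ 0.12972047,  0.09745716, -0.140039  ]), 'torque': array([ 0.01207661,  0.02910808, -0.00820655]), 'grasp_force': 0.0, 'gripper_width': 0.9995258831805217}
```

View pics/scene0.png

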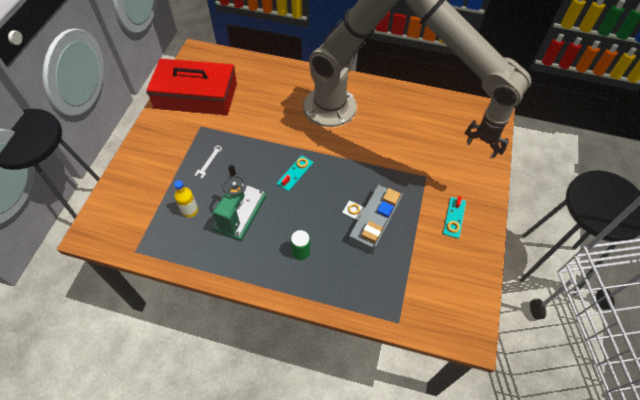

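View pics/top0.png

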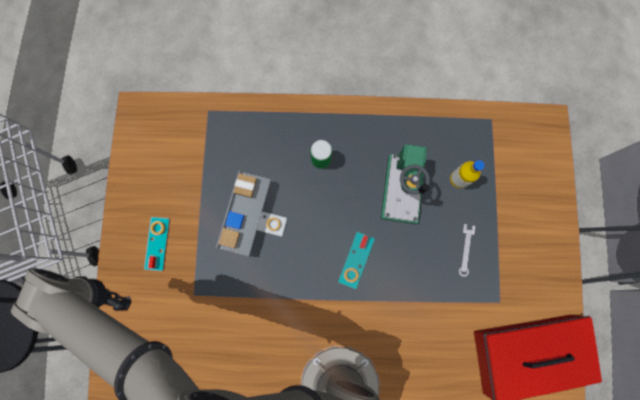

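The top view shows the press at (410,185), its front facing the robot. The shelf is at (245,213), with the plate's ring end out to the right at (275,225). The can, bottle, wrench and two turquoise decoys are clear of these. Next I'll enlarge the key areas.

```bash
python3 - <<'E'
from h import *
p,d=snap('top'); q,e=snap('scene')
np.savez('f0.npz',p=p,d=d,q=q,e=e)
f=lambda im,x0,x1,y0,y1,s:cv2.resize(im[y0:y1,x0:x1],None,fx=s,fy=s,interpolation=cv2.INTER_CUBIC)
a=f(p,370,450,135,235,3.75*0.8);b=f(p,205,305,160,260,3)
c=f(q,200,280,150,250,3);g=f(q,330,430,180,260,3)
W=np.zeros((600,600,3),np.uint8)
W[:300,:240]=a;W[:300,300:600]=b;W[300:600,:240]=c;W[300:540,300:600]=g
cv2.imwrite('pics/crop.png',W[:,:,::-1])
P=cloud('top',d);Q=cloud('scene',e)
for n,A in(('top',P),('scene',Q)):
    M=A.reshape(-1,3);print(n,'table z',np.median(M[(abs(M[:,0]-.6)<.05)&(abs(M[:,1]-.05)<.05)],0))
# press bed by height
def rect(A,m,l):
    pts=A[m][:,:2].astype(np.float32);r=cv2.minAreaRect(pts*1000);print(l,m.sum(),np.round(r[0],1),np.round(r[1],1),round(r[2],1), 'medz',np.median(A[m][:,2]))
X,Y,Z=P[...,0],P[...,1],P[...,2]
near=(X>.4)&(X<.95)
m=near&(Y<-.05)&(Y>-.3)&(abs(Z-.04)<.008);rect(P,m,'bed top')
m=near&(Y<.4)&(Y>.12)&(abs(Z-.056)<.006);rect(P,m,'shelf top')
X,Y,Z=Q[...,0],Q[...,1],Q[...,2];near=(X>.4)&(X<.95)
m=near&(Y<-.05)&(Y>-.3)&(abs(Z-.04)<.008);rect(Q,m,'bed sc')
m=near&(Y<.4)&(Y>.12)&(abs(Z-.056)<.006);rect(Q,m,'shelf sc')
E
```

```text
top table z [5.99363652e-01 4.96228076e-02 4.98678457e-04]
scene table z [0.59726901 0.04788691 0.00169431]
bed top 1257 [ 554.2 -169.3] [146.1 317.1] 71.9 medz 0.03960780627136873
shelf top 1433 [517.6 310.5] [101.1 248.3] 76.5 medz 0.05744748470639305
bed sc 676 [ 569.5 -172.9] [143.9 343.6] 71.0 medz 0.04015885996240598
shelf sc 745 [526.1 311.5] [102.2 250.7] 77.3 medz 0.0575152165061088
```

View pics/crop.png

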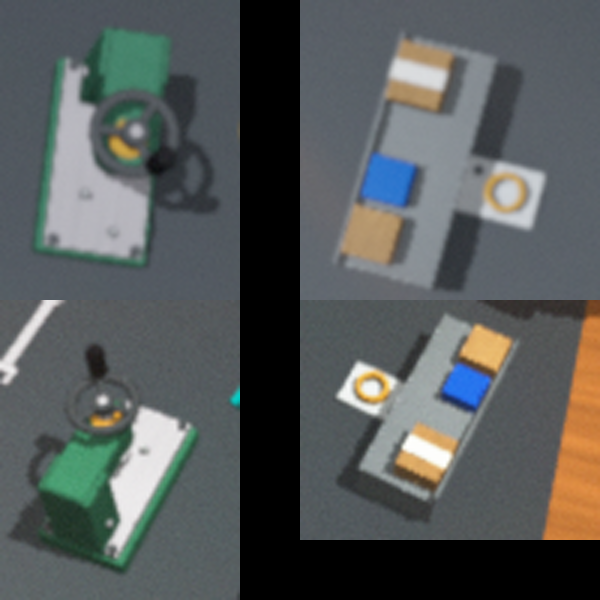

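The crops show the hub at top-view (415,179), the crank knob at (423,189) and the pins at about (399,199) and (408,212). The white plate with its ring sits at about (273,224), sticking out of the shelf front, which faces world −y. Next I'll measure these.

```bash
python3 - <<'E'
from h import *
f=np.load('f0.npz');p,d,q,e=[f[k] for k in 'pdqe']
P=cloud('top',d);Q=cloud('scene',e)
def big(m):
    n,l,s,_=cv2.connectedComponentsWithStats(m.astype(np.uint8),connectivity=4)
    return l==1+np.argmax(s[1:,4])
def rect(A,m,l):
    r=cv2.minAreaRect((A[m][:,:2]*1000).astype(np.float32));print(l,m.sum(),np.round(r[0],1),np.round(r[1],1),round(r[2],1));return cv2.boxPoints(r).round(1).tolist()
for n,im,A in(('top',p,P),('scene',q,Q)):
    X,Y,Z=A[...,0],A[...,1],A[...,2];hsv=cv2.cvtColor(im,cv2.COLOR_RGB2HSV);H,S,V=[hsv[...,i].astype(int) for i in range(3)]
    near=(X>.4)&(X<.85)
    # bed
    m=big(near&(Y<-.08)&(Y>-.26)&(Z>.032)&(Z<.047)&(S<40)&(V>110)); print(rect(A,m,n+' bed'))
    # plate (bright, low, near the shelf)
    m=big(near&(Y>.1)&(Y<.32)&(Z<.016)&(V>120)); print(rect(A,m,n+' plate'),np.median(Z[m]))
    m=(near&(Y>.1)&(Y<.3)&(Z<.04)&(H>10)&(H<30)&(S>90));m=big(m);
    v,u=np.nonzero(m);print(n,'ring',m.sum(),A[m].mean(0).round(4),'ellipse',cv2.fitEllipse(np.column_stack([u,v]).astype(np.float32)))
    (cx,cy),_,_=cv2.fitEllipse(np.column_stack([u,v]).astype(np.float32));print(at_z(n,cx,cy,.022).round(4))
    m=near&(Y<-.1)&(Y>-.3)&(Z>.165)&(V<140)
    m=big(m); print(n,'wheel',m.sum(),'z pct',np.percentile(Z[m],[5,25,50,75,95,99]).round(4))
    r=cv2.minEnclosingCircle((A[m&(Z<np.percentile(Z[m],75)+.004)][:,:2]*1000).astype(np.float32));print(r)
    k=m&(Z>Z[m].max()-.012);print('crank top',k.sum(),A[k].mean(0).round(4),'z',np.percentile(Z[k],[10,50,90]))
    m=near&(Z>.05)&(Y>-.02)&(Y<.13); print('can',A[m].mean(0).round(3) if m.any() else 0)
print(np.round(at_z('top',398.7,199.3,.054),4),np.round(at_z('top',407.7,212.3,.054),4))
E
```

```text
top bed 1164 [ 617.1 -192.5] [105.8 201.1] 83.0
[[510.8999938964844, -232.8000030517578], [710.5, -257.20001220703125], [723.4000244140625, -152.10000610351562], [523.7999877929688, -127.80000305175781]]
top plate 377 [493.5 229.2] [86.8 68. ] 77.6
[[451.0, 194.1999969482422], [517.2999877929688, 179.60000610351562], [536.0, 264.29998779296875], [469.6000061035156, 278.8999938964844]] 0.007155939162557745
top ring 25 [0.4999 0.2354 0.0203] ellipse ((221.25697326660156, 194.1848602294922), (29.481197357177734, 107.6281967163086), 0.0)
[0.5816 0.3954 0.022 ]
top wheel 497 z pct [0.1909 0.1946 0.1966 0.199  0.2471 0.2515]
((610.6788330078125, -191.68014526367188), 44.18887710571289)
crank top 42 [ 0.5749 -0.2076  0.2486] z [0.24549343 0.24840131 0.25238498]
can [0.704 0.079 0.107]
scene bed 551 [ 623.7 -175.7] [ 74.3 206.6] 82.4
[[516.4000244140625, -198.89999389648438], [721.2000122070312, -226.10000610351562], [731.0, -152.5], [526.2000122070312, -125.30000305175781]]
scene plate 176 [489.6 221.4] [73.6 75.9] 77.6
[[444.70001220703125, 193.60000610351562], [518.7999877929688, 177.3000030517578], [534.5999755859375, 249.1999969482422], [460.5, 265.5]] 0.007431365777282206
scene ring 62 [0.4963 0.225  0.0211] ellipse ((353.6999816894531, 208.603515625), (8.850381851196289, 10.132397651672363), 93.32437133789062)
[0.4969 0.2241 0.022 ]
scene wheel 355 z pct [0.1874 0.194  0.1972 0.2014 0.248  0.253 ]
((616.6759643554688, -191.94390869140625), 44.580039978027344)
crank top 29 [ 0.5836 -0.2072  0.2492] z [0.24509744 0.24930571 0.25316859]
can [0.728 0.081 0.103]
[ 0.5755 -0.1719  0.054 ] [ 0.5349 -0.2002  0.054 ]
```

```bash
python3 -m creep '[[0.2,20,-52,19,0,0,-0.15],[0.2,20,-55,19,0,0,-0.15],[0.2,20,-55,19,0,0,-0.15],[0.2,20,-55,19,0,0,-0.15],[0.2,20,-55,19,0,0,-0.15]]' 30; python3 -m creep '[[0.2,20,-55,0,0,0,-0.15],[0.2,20,-55,0,0,0,-0.15],[0.2,20,-55,0,0,0,-0.15],[0.2,20,-55,0,0,0,-0.16],[0.2,20,-55,0,0,0,0]]';python3 -m creep '[[0.2,20,-55,0,0,0,0],[0.2,21,-55,0,0,0,0],[0.2,22,-55,0,0,0,0],[0.2,22,-55,0,0,0,0],[0.2,22,-55,0,0,0,0]]'
```

```text
t: 0.82
eef_pos: [0.3719, 0.344, 0.3021]
tool_rot: [-0.0, 0.552, 0.834, 0.0]
contact_force: [0.7, -0.6, -0.3]
gripper_width: 0.603
grasp_force: 0.0
t: 1.45
eef_pos: [0.4717, 0.0692, 0.3017]
tool_rot: [-0.0, 0.776, 0.631, 0.0]
contact_force: [1.1, 1.5, 0.5]
gripper_width: 0.599
grasp_force: 0.0
t: 2.08
eef_pos: [0.5791, -0.2053, 0.3014]
tool_rot: [-0.0, 0.775, 0.632, 0.0]
contact_force: [0.4, 1.6, 0.8]
gripper_width: 0.603
grasp_force: 0.0
```

```bash
python3 - <<'E'
from h import *
q,e=snap('scene');p,d=snap('top')
a=cv2.resize(q[110:230,170:290],None,fx=4,fy=4,interpolation=cv2.INTER_CUBIC);b=cv2.resize(p[110:230,360:440],None,fx=4,fy=4,interpolation=cv2.INTER_CUBIC)
cv2.imwrite('pics/c2.png',np.hstack([a,b])[:,:,::-1])
E
```

```text
(no output)
```

View pics/c2.png

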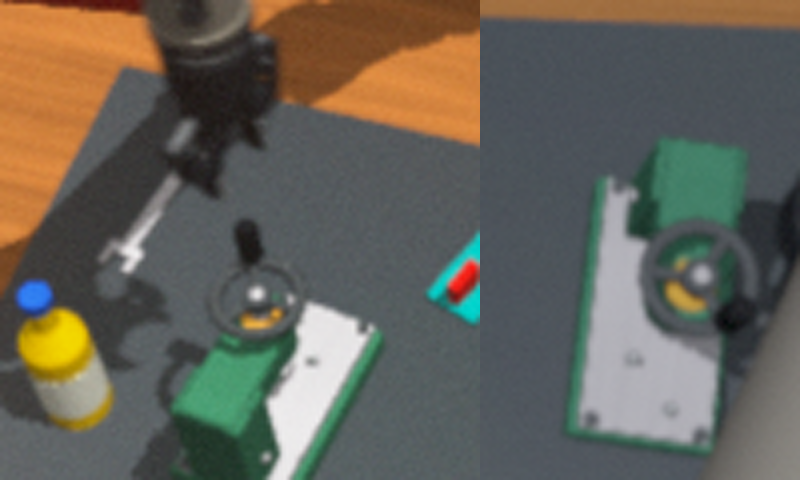

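```bash
python3 - <<'E'
from h import *
print(get_obs()['eef_pos'])
def proj(n,X):
    c=camera_params(n);T=np.linalg.inv(c['cam_to_world']);x=(T@np.r_[X,1])[:3];s=np.array([x[0],-x[1]])/-x[2];s=s*(1+c['k1']*s@s);K=c['intrinsics'];return (K[0,0]*s[0]+K[0,2]).round(1),(K[1,1]*s[1]+K[1,2]).round(1)
for n in('top','scene'):
  for X in([.579,-.205,.301],[.579,-.205,.4],[.579,-.207,.25],[.613,-.192,.2]): print(n,X,proj(n,X))
E
```

```text
[ 0.57792049 -0.21156006  0.30116341]
top [0.579, -0.205, 0.301] (np.float64(428.8), np.float64(181.9))
top [0.579, -0.205, 0.4] (np.float64(439.2), np.float64(173.1))
top [0.579, -0.207, 0.25] (np.float64(424.8), np.float64(185.9))
top [0.613, -0.192, 0.2] (np.float64(415.1), np.float64(177.6))
scene [0.579, -0.205, 0.301] (np.float64(229.3), np.float64(157.5))
scene [0.579, -0.205, 0.4] (np.float64(224.7), np.float64(139.0))
scene [0.579, -0.207, 0.25] (np.float64(231.0), np.float64(166.1))
scene [0.613, -0.192, 0.2] (np.float64(233.6), np.float64(183.0))
```

```bash
python3 - <<'E'
from h import *
q,e=snap('scene');p,d=snap('top');print(get_obs()['eef_pos'])
for n,dd in(('top',d),('scene',e)):
    A=cloud(n,dd);X,Y,Z=[A[...,i] for i in range(3)]
    for lo,hi in((.235,.256),(.27,.30),(.30,.33),(.33,.37)):
        m=(abs(X-.58)<.1)&(abs(Y+.207)<.1)&(Z>lo)&(Z<=hi)
        if m.any(): print(n,lo,m.sum(),'min',A[m].min(0).round(3),'max',A[m].max(0).round(3),'med',np.median(A[m],0).round(3))
a=cv2.resize(q[120:200,180:280],None,fx=4,fy=4,interpolation=cv2.INTER_CUBIC);b=cv2.resize(p[130:210,390:490],None,fx=4,fy=4,interpolation=cv2.INTER_CUBIC)
cv2.imwrite('pics/c3.png',np.hstack([a,b])[:,:,::-1])
E
```

```text
[ 0.57800018 -0.20529094  0.30093734]
top 0.235 51 min [ 0.566 -0.216  0.238] max [ 0.586 -0.198  0.252] med [ 0.576 -0.207  0.248]
top 0.33 13 min [ 0.54  -0.195  0.334] max [ 0.552 -0.191  0.361] med [ 0.546 -0.193  0.342]
scene 0.235 34 min [ 0.572 -0.218  0.236] max [ 0.593 -0.199  0.256] med [ 0.586 -0.206  0.249]
scene 0.33 86 min [ 0.541 -0.227  0.33 ] max [ 0.621 -0.194  0.37 ] med [ 0.556 -0.208  0.352]
```

View pics/c3.png

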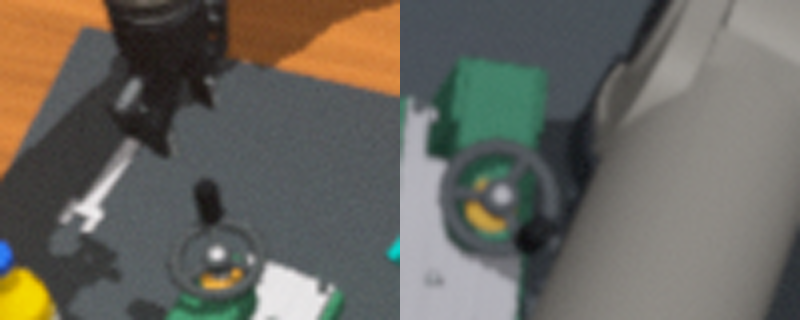

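The gripper is centred over the crank in x and y, with its tips well above it (scene tips at about px 221,157 and 233,145; crank top at 231,167). I'll lower and close.

```bash
python3 -m creep '[[0.2,1,-2,-20,0,0,0],[0.2,0,0,-20,0,0,0],[0.2,0,0,-20,0,0,0],[0.2,0,0,-15,0,0,0],[0.2,0,0,-12,0,0,0]]' 30; python3 -m creep '[[-1,0,0,0,0,0,0],[-1,0,0,0,0,0,0],[-1,0,0,0,0,0,0],[-1,0,0,0,0,0,0]]'
```

```text
t: 2.9
eef_pos: [0.5795, -0.2047, 0.2139]
tool_rot: [-0.0, 0.775, 0.632, 0.0]
contact_force: [-0.4, 0.4, 0.2]
gripper_width: 0.602
grasp_force: 0.0
t: 3.4
eef_pos: [0.5796, -0.206, 0.215]
tool_rot: [0.0, 0.775, 0.632, 0.0]
contact_force: [-1.1, 1.6, 2.4]
gripper_width: 0.226
grasp_force: 29.5
```

```bash
python3 - <<'E'
import numpy as np
for s,n in((24,15),(12,30)):
    a=np.radians(204+s*np.arange(n+1));x=38*np.cos(a);y=38*np.sin(a)
    print(s,[(round(204+s*(i+1))%360,round(x[i+1]-x[i],1),round(y[i+1]-y[i],1)) for i in range(n)])
E
python3 -m creep '[[-1,3.7,-7,0.5,0,0,0],[-1,4.8,-6.3,0.6,0,0,0]]'
```

```text
24 [(228, np.float64(9.3), np.float64(-12.8)), (252, np.float64(13.7), np.float64(-7.9)), (276, np.float64(15.7), np.float64(-1.7)), (300, np.float64(15.0), np.float64(4.9)), (324, np.float64(11.7), np.float64(10.6)), (348, np.float64(6.4), np.float64(14.4)), (12, np.float64(0.0), np.float64(15.8)), (36, np.float64(-6.4), np.float64(14.4)), (60, np.float64(-11.7), np.float64(10.6)), (84, np.float64(-15.0), np.float64(4.9)), (108, np.float64(-15.7), np.float64(-1.7)), (132, np.float64(-13.7), np.float64(-7.9)), (156, np.float64(-9.3), np.float64(-12.8)), (180, np.float64(-3.3), np.float64(-15.5)), (204, np.float64(3.3), np.float64(-15.5))]
12 [(216, np.float64(4.0), np.float64(-6.9)), (228, np.float64(5.3), np.float64(-5.9)), (240, np.float64(6.4), np.float64(-4.7)), (252, np.float64(7.3), np.float64(-3.2)), (264, np.float64(7.8), np.float64(-1.7)), (276, np.float64(7.9), np.float64(0.0)), (288, np.float64(7.8), np.float64(1.7)), (300, np.float64(7.3), np.float64(3.2)), (312, np.float64(6.4), np.float64(4.7)), (324, np.float64(5.3), np.float64(5.9)), (336, np.float64(4.0), np.float64(
[... 250 characters left out ...]
 (60, np.float64(-6.4), np.float64(4.7)), (72, np.float64(-7.3), np.float64(3.2)), (84, np.float64(-7.8), np.float64(1.7)), (96, np.float64(-7.9), np.float64(0.0)), (108, np.float64(-7.8), np.float64(-1.7)), (120, np.float64(-7.3), np.float64(-3.2)), (132, np.float64(-6.4), np.float64(-4.7)), (144, np.float64(-5.3), np.float64(-5.9)), (156, np.float64(-4.0), np.float64(-6.9)), (168, np.float64(-2.5), np.float64(-7.6)), (180, np.float64(-0.8), np.float64(-7.9)), (192, np.float64(0.8), np.float64(-7.9)), (204, np.float64(2.5), np.float64(-7.6))]
t: 3.65
eef_pos: [0.5888, -0.2184, 0.2161]
tool_rot: [-0.0, 0.775, 0.632, 0.001]
contact_force: [0.1, 6.2, 4.5]
gripper_width: 0.226
grasp_force: 29.7
```

```bash
python3 -m creep '[[-1,13.9,-7.7,1.1,0,0,0],[-1,15.7,-1.7,1.1,0,0,0],[-1,15,4.9,1.1,0,0,0]]'; python3 -m creep '[[-1,11.7,10.6,1.1,0,0,0],[-1,6.4,14.4,1.1,0,0,0]]'
```

```text
t: 4.03
eef_pos: [0.6318, -0.2236, 0.219]
tool_rot: [-0.002, 0.775, 0.632, -0.001]
contact_force: [-9.1, 7.7, 9.2]
gripper_width: 0.223
grasp_force: 30.2
t: 4.28
eef_pos: [0.65, -0.2017, 0.2211]
tool_rot: [0.001, 0.776, 0.631, -0.002]
contact_force: [-5.1, -3.5, 2.8]
gripper_width: 0.221
grasp_force: 29.6
```

```bash
python3 -m creep '[[-1,0,15.8,1.1,0,0,0],[-1,-6.4,14.4,1.1,0,0,0],[-1,-11.7,10.6,1.1,0,0,0],[-1,-15,4.9,1.1,0,0,0]]'; python3 -m creep '[[-1,-15.7,-1.7,1.1,0,0,0],[-1,-13.7,-7.9,1.1,0,0,0],[-1,-9.3,-12.8,1.1,0,0,0],[-1,-3.3,-15.5,1.1,0,0,0],[-1,3.3,-15.5,1.1,0,0,0]]'
```

```text
t: 4.78
eef_pos: [0.6184, -0.1515, 0.2257]
tool_rot: [0.001, 0.775, 0.633, 0.001]
contact_force: [4.7, -3.1, -0.2]
gripper_width: 0.227
grasp_force: 29.6
t: 5.4
eef_pos: [0.579, -0.206, 0.2311]
tool_rot: [-0.001, 0.775, 0.632, 0.001]
contact_force: [8.5, 7.8, -3.5]
gripper_width: 0.224
grasp_force: 29.8
```

```bash
python3 -m creep '[[-1,9.3,-12.8,1.1,0,0,0],[-1,13.7,-7.9,1.1,0,0,0],[-1,15.7,-1.7,1.1,0,0,0],[-1,15,4.9,1.1,0,0,0]]'; python3 -m creep '[[-1,6.4,4.7,0.5,0,0,0],[-1,5.3,5.9,0.5,0,0,0]]';python3 -m creep '[[-1,4,6.9,0.5,0,0,0],[-1,2.5,7.6,0.5,0,0,0]]'
```

```text
t: 5.9
eef_pos: [0.6296, -0.2245, 0.2349]
tool_rot: [-0.003, 0.776, 0.631, -0.002]
contact_force: [-7.9, 5.8, 6.1]
gripper_width: 0.224
grasp_force: 30.6
t: 6.15
eef_pos: [0.6409, -0.2163, 0.236]
tool_rot: [-0.001, 0.776, 0.631, -0.003]
contact_force: [-4.1, -1.4, 1.8]
gripper_width: 0.224
grasp_force: 30.3
t: 6.4
eef_pos: [0.65, -0.201, 0.2373]
tool_rot: [0.001, 0.776, 0.631, -0.001]
contact_force: [-0.4, -3.9, -2.3]
gripper_width: 0.223
grasp_force: 30.0
```

```bash
python3 -m creep '[[-1,0.8,7.9,0.5,0,0,0],[-1,-0.8,7.9,0.5,0,0,0]]';python3 -m creep '[[-1,-2.5,7.6,0.5,0,0,0],[-1,-4,6.9,0.5,0,0,0]]'
```

```text
t: 6.65
eef_pos: [0.6509, -0.1921, 0.2383]
tool_rot: [0.007, 0.777, 0.63, -0.003]
contact_force: [12.0, -31.3, -17.7]
gripper_width: 0.221
grasp_force: 29.9
t: 6.9
eef_pos: [0.6467, -0.1685, 0.2392]
tool_rot: [0.002, 0.775, 0.632, 0.001]
contact_force: [-1.0, 1.4, 0.2]
gripper_width: 0.019
grasp_force: 0.0
```

The force jumped to about 34 N at crank angle ≈0° after 1.43 turns, and the fingers then slipped off, so this should be the top stop. I'll lift, back away and check.

```bash
python3 -m creep '[[-1,0,3,25,0,0,0],[-1,0,0,30,0,0,0],[-1,-30,30,10,0,0,0],[-1,-40,40,0,0,0,0],[-1,-50,30,0,0,0,0]]'; python3 - <<'E'
from h import *
for n in('top','scene'):
    im,d=snap(n);A=cloud(n,d);X,Y,Z=[A[...,i] for i in range(3)];V=im.max(-1)
    for lo,hi in((.20,.232),(.262,.285)):
        m=(X>.55)&(X<.71)&(Y>-.26)&(Y<-.14)&(Z>lo)&(Z<hi)
        if m.sum()>5:print(n,lo,m.sum(),A[m].min(0).round(3),A[m].max(0).round(3),A[m].mean(0).round(4),cv2.minEnclosingCircle((A[m][:,:2]*1000).astype(np.float32)))
E
```

```text
t: 7.52
eef_pos: [0.5238, -0.0619, 0.3045]
tool_rot: [-0.0, 0.774, 0.633, 0.001]
contact_force: [0.4, 0.6, 0.6]
gripper_width: 0.002
grasp_force: 0.0
top 0.2 9 [ 0.597 -0.234  0.214] [ 0.621 -0.232  0.221] [ 0.6091 -0.233   0.2182] ((609.2880859375, -233.1959991455078), 11.909900665283203)
scene 0.2 271 [ 0.574 -0.234  0.201] [ 0.662 -0.148  0.231] [ 0.6145 -0.1863  0.2189] ((616.5630493164062, -193.23895263671875), 45.77395248413086)
scene 0.262 34 [ 0.643 -0.21   0.263] [ 0.663 -0.192  0.277] [ 0.6539 -0.2006  0.2695] ((653.3485107421875, -200.0626983642578), 10.912217140197754)
```

```bash
python3 -m creep '[[-1,32,-45,8,0,0,0],[-1,32,-45,0,0,0,0],[-1,32,-45,0,0,0,0],[-1,32,-45,0,0,0,0],[-1,0,0,-20,0,0,0]]';python3 -m creep '[[-1,0,0,-40,0,0,0],[-1,0,6,0,0,0,0],[-1,0,6,0,0,0,0],[-1,0,4,0,0,0,0]]'; python3 -m creep '[[-1,0,3,0,0,0,0]]';  python3 -m creep '[[-1,0,2,0,0,0,0]]'
```

```text
t: 8.25
eef_pos: [0.6539, -0.2498, 0.2926]
tool_rot: [0.002, 0.776, 0.63, -0.0]
contact_force: [-0.9, 0.7, -0.8]
gripper_width: 0.001
grasp_force: 0.0
t: 8.75
eef_pos: [0.6533, -0.2286, 0.2544]
tool_rot: [0.001, 0.775, 0.632, 0.001]
contact_force: [0.2, -0.3, 0.6]
gripper_width: 0.002
grasp_force: 0.0
t: 8.88
eef_pos: [0.6528, -0.226, 0.2538]
tool_rot: [0.001, 0.775, 0.632, 0.001]
contact_force: [-0.7, 0.5, -0.2]
gripper_width: -0.002
grasp_force: 0.0
t: 9.0
eef_pos: [0.6524, -0.2244, 0.2531]
tool_rot: [0.0, 0.775, 0.632, 0.0]
contact_force: [0.6, 0.4, 0.9]
gripper_width: 0.0
grasp_force: 0.0
```

```bash
for i in 1 2 3 4; do python3 -m creep '[[-1,0,2.5,0,0,0,0]]' | egrep 'eef|contact'; done
```

```text
eef_pos: [0.6521, -0.2221, 0.2526]
contact_force: [-0.3, 0.1, -0.6]
eef_pos: [0.6522, -0.2195, 0.2524]
contact_force: [-0.5, 0.7, 0.2]
eef_pos: [0.6522, -0.217, 0.2524]
contact_force: [-0.8, -0.0, 0.1]
eef_pos: [0.6522, -0.2145, 0.2523]
contact_force: [-0.3, 0.1, 0.6]
```

```bash
for i in 1 2 3 4; do python3 -m creep '[[-1,0,2.5,0,0,0,0]]' | egrep 'eef|contact'; done
```

```text
eef_pos: [0.6522, -0.2119, 0.2524]
contact_force: [-0.6, -0.0, -0.7]
eef_pos: [0.6522, -0.2094, 0.2524]
contact_force: [0.2, 0.3, 0.2]
eef_pos: [0.6522, -0.2069, 0.2524]
contact_force: [0.7, 0.8, -0.1]
eef_pos: [0.6522, -0.2044, 0.2524]
contact_force: [-0.9, 0.4, -0.8]
```

```bash
for i in 1 2 3 4 5; do python3 -m creep '[[-1,0,2,0,0,0,0]]' | egrep 'eef|contact'; done
```

```text
eef_pos: [0.6522, -0.2024, 0.2524]
contact_force: [0.0, -0.7, 0.3]
eef_pos: [0.6522, -0.2005, 0.2524]
contact_force: [-0.7, -0.1, -0.3]
eef_pos: [0.6522, -0.1984, 0.2524]
contact_force: [0.6, -0.6, 0.6]
eef_pos: [0.6522, -0.1965, 0.2524]
contact_force: [-0.1, 0.2, 0.4]
eef_pos: [0.6522, -0.1944, 0.2524]
contact_force: [0.1, 0.2, -0.0]
```

```bash
python3 - <<'E'
from h import *
q,e=snap('scene');p,d=snap('top')
a=cv2.resize(q[110:210,180:280],None,fx=4,fy=4,interpolation=cv2.INTER_CUBIC);b=cv2.resize(p[120:220,370:470],None,fx=4,fy=4,interpolation=cv2.INTER_CUBIC)
cv2.imwrite('pics/c4.png',np.hstack([a,b])[:,:,::-1]);np.savez('f1.npz',p=p,d=d,q=q,e=e)
print(get_obs()['q'].round(2))
E
```

```text
[-0.29  0.54  0.75  1.52 -0.38  1.23  0.31]
```

View pics/c4.png

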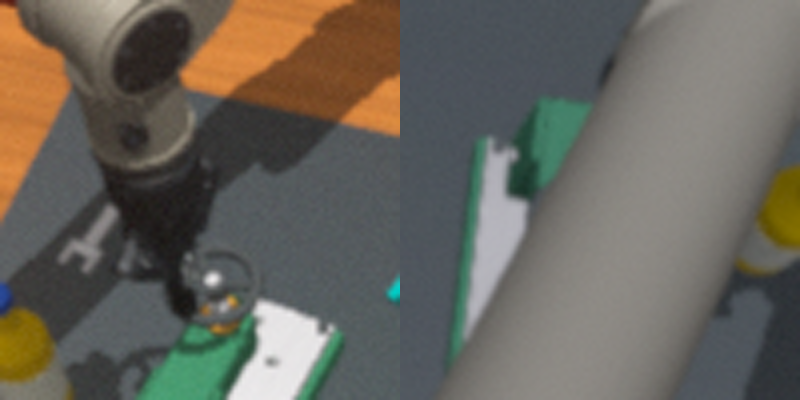

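```bash
python3 - <<'E'
from h import *
f=np.load('f1.npz');A=cloud('scene',f['e']);X,Y,Z=[A[...,i] for i in range(3)]
m0=(X>.6)&(X<.7)&(Y>-.27)&(Y<-.16)
for lo in np.arange(.2,.34,.01):
    m=m0&(Z>lo)&(Z<=lo+.01)&(f['q'].max(-1)<70)
    if m.sum()>2: print(round(lo,3),m.sum(),A[m].min(0).round(3)[:2],A[m].max(0).round(3)[:2],np.median(A[m],0).round(3)[:2])
E
```

```text
0.21 10 [ 0.618 -0.22 ] [ 0.654 -0.179] [ 0.626 -0.186]
0.22 6 [ 0.636 -0.226] [ 0.66  -0.195] [ 0.657 -0.197]
0.23 7 [ 0.644 -0.207] [ 0.664 -0.192] [ 0.657 -0.195]
0.24 12 [ 0.652 -0.21 ] [ 0.665 -0.191] [ 0.659 -0.198]
0.25 11 [ 0.649 -0.205] [ 0.662 -0.191] [ 0.658 -0.193]
0.26 12 [ 0.654 -0.21 ] [ 0.665 -0.192] [ 0.66  -0.203]
0.27 3 [ 0.658 -0.197] [ 0.662 -0.189] [ 0.66  -0.195]
0.28 6 [ 0.661 -0.203] [ 0.665 -0.188] [ 0.664 -0.195]
0.29 5 [ 0.661 -0.195] [ 0.67 -0.19] [ 0.665 -0.191]
0.3 6 [ 0.66  -0.196] [ 0.668 -0.187] [ 0.665 -0.191]
0.31 4 [ 0.632 -0.191] [ 0.672 -0.182] [ 0.655 -0.188]
0.32 27 [ 0.624 -0.209] [ 0.688 -0.177] [ 0.663 -0.187]
0.33 33 [ 0.617 -0.209] [ 0.694 -0.175] [ 0.671 -0.19 ]
0.34 39 [ 0.609 -0.193] [ 0.697 -0.173] [ 0.651 -0.181]
```

The fingertips are passing over the handle: the tips sit about 25 mm above the nominal TCP height. I'll back off, go lower and push again.

```bash
python3 -m creep '[[-1,0,-35,0,0,0,0],[-1,0,0,-22,0,0,0],[-1,0,8,0,0,0,0]]' | egrep 'eef|cont'; for i in 1 2 3 4 5; do python3 -m creep '[[-1,0,2.5,0,0,0,0]]' | egrep 'eef|contact'; done
```

```text
eef_pos: [0.6509, -0.2221, 0.2289]
contact_force: [0.6, -2.5, -2.1]
eef_pos: [0.6522, -0.2187, 0.2306]
contact_force: [-0.2, -5.0, -1.9]
eef_pos: [0.6519, -0.218, 0.2309]
contact_force: [-0.7, -8.4, -4.4]
eef_pos: [0.651, -0.2177, 0.2309]
contact_force: [-2.4, -11.7, -5.3]
eef_pos: [0.6503, -0.2173, 0.231]
contact_force: [-2.2, -16.0, -6.2]
eef_pos: [0.6495, -0.217, 0.2311]
contact_force: [-3.6, -20.4, -7.7]
```

Stop confirmed: 20 N with no motion. I'll back off, head for the plate and re-measure it.

```bash
python3 -m creep '[[-1,0,-20,0,0,0,0],[-1,0,-15,20,0,0,0],[-1,0,0,50,0,0,0],[-1,-20,20,10,0,0,0],[-1,-30,50,0,0,0,0]]'|egrep 'eef|cont'; python3 -m creep '[[-1,-20,55,0,0,0,0],[-1,-10,55,0,0,0,0],[0.8,-10,55,0,0,0,0],[0.8,-10,55,0,0,0,0],[0.8,-5,30,0,0,0,0]]';  python3 - <<'E'
from h import *
f=np.load('f0.npz');C=[]
for n,im,dd in(('top',f['p'],f['d']),('scene',f['q'],f['e'])):
    A=cloud(n,dd);X,Y,Z=[A[...,i] for i in range(3)];hsv=cv2.cvtColor(im,cv2.COLOR_RGB2HSV).astype(int);H,S,V=[hsv[...,i] for i in range(3)]
    near=(X>.43)&(X<.56)&(Y>.17)&(Y<.275)&(Z<.035)
    m=near&(S>60)&(H>8)&(H<32)&(V>90);v,u=np.nonzero(m)
    hull=cv2.convexHull(np.column_stack([u,v]).astype(np.float32))
    w=np.array([at_z(n,a,b,.022)[:2]*1000 for a,b in hull[:,0]],np.float32)
    c,r=cv2.minEnclosingCircle(w);print(n,'ring',m.sum(),np.round(c,1),round(r,1));C.append(c)
    m=near&(Z<.03)&(V>100)&((S<40)|m);v,u=np.nonzero(m);hull=cv2.convexHull(np.column_stack([u,v]).astype(np.float32))
    w=np.array([at_z(n,a,b,.008)[:2]*1000 for a,b in hull[:,0]],np.float32);r=cv2.minAreaRect(w);print('plate',r,cv2.boxPoints(r).round(0).tolist())
print(np.mean(C,0))
E
```

```text
eef_pos: [0.603, -0.1753, 0.3128]
contact_force: [1.3, 1.0, 0.5]
t: 12.98
eef_pos: [0.5467, 0.0808, 0.3114]
tool_rot: [-0.001, 0.773, 0.634, 0.001]
contact_force: [0.4, -0.4, 0.1]
gripper_width: 0.635
grasp_force: 0.0
top ring 78 [490.5 223.9] 22.4
plate ((493.80889892578125, 221.49508666992188), (126.1419677734375, 103.1899185180664), 1.7598375082015991) [[429.0, 271.0], [432.0, 168.0], [558.0, 172.0], [555.0, 275.0]]
scene ring 78 [495.5 224.6] 25.2
plate ((491.2370300292969, 221.28073120117188), (72.0951919555664, 79.96928405761719), 77.08844757080078) [[444.0, 195.0], [522.0, 177.0], [538.0, 247.0], [460.0, 265.0]]
[492.9601593 224.2518692]
```

```bash
python3 -m creep '[[0.25,-18,48,-55,0,0,0],[0.25,-18,48,-55,0,0,0],[0.25,-18,47,-55,0,0,0],[0.25,0,0,-50,0,0,0],[0.25,0,0,-30,0,0,0]]'; python3 - <<'E'
from h import *
for n in('top','scene'):
    im,d=snap(n);A=cloud(n,d);X,Y,Z=[A[...,i] for i in range(3)];V=im.max(-1)
    for lo in np.arange(.03,.15,.01):
        m=(X>.42)&(X<.57)&(Y>.17)&(Y<.255)&(Z>lo)&(Z<=lo+.01)&(V<90)
        if m.sum()>2:print(n,round(lo,3),m.sum(),A[m].min(0).round(3)[:2],A[m].max(0).round(3)[:2])
E
```

```text
t: 13.6
eef_pos: [0.5012, 0.197, 0.0914]
tool_rot: [-0.001, 0.774, 0.633, -0.0]
contact_force: [0.8, -1.2, 0.2]
gripper_width: 0.625
grasp_force: 0.0
scene 0.12 9 [0.473 0.184] [0.54  0.212]
scene 0.13 5 [0.476 0.191] [0.541 0.209]
scene 0.14 8 [0.474 0.184] [0.544 0.212]
```

```bash
python3 -m creep '[[0.25,0,0,0,0,0,0]]'
```

```text
t: 13.82
eef_pos: [0.5033, 0.1958, 0.0942]
tool_rot: [-0.0, 0.775, 0.632, 0.001]
contact_force: [0.7, -0.2, 1.3]
gripper_width: 0.628
grasp_force: 0.0
```

```bash
python3 -m creep '[[0.25,-5,14,0,0,0,0],[0.25,-5,14,0,0,0,0],[0.25,0,0,-30,0,0,0],[0.25,0,0,-30,0,0,0],[0.25,0,0,-6,0,0,0]]'; python3 - <<'E'
from h import *
for n in('scene',):
    im,d=snap(n);A=cloud(n,d);X,Y,Z=[A[...,i] for i in range(3)];V=im.max(-1)
    for lo in np.arange(.02,.1,.01):
        m=(X>.42)&(X<.57)&(Y>.17)&(Y<.255)&(Z>lo)&(Z<=lo+.01)&(V<90)
        if m.sum()>2:print(n,round(lo,3),m.sum(),A[m].min(0).round(3)[:2],A[m].max(0).round(3)[:2])
print(get_obs()['eef_pos'])
E
```

```text
t: 14.45
eef_pos: [0.4908, 0.2241, 0.0259]
tool_rot: [-0.0, 0.775, 0.632, -0.001]
contact_force: [-0.7, 0.2, -0.0]
gripper_width: 0.626
grasp_force: 0.0
scene 0.06 3 [0.467 0.235] [0.47  0.238]
scene 0.07 3 [0.46  0.237] [0.471 0.24 ]
[0.49131639 0.22386098 0.02616209]
```

```bash
python3 -m creep '[[0.25,2,0,-8,0,0,0],[0.25,0,0,-4,0,0,0]]'|egrep 'eef|cont'; for i in 1 2 3; do python3 -m creep '[[0.25,0,0,-3,0,0,0]]' | egrep 'eef|contact'; done
```

```text
eef_pos: [0.4949, 0.2236, 0.0153]
contact_force: [-0.1, 1.6, 0.4]
eef_pos: [0.4945, 0.2233, 0.0121]
contact_force: [0.2, 0.0, 0.0]
eef_pos: [0.4944, 0.2232, 0.0089]
contact_force: [-1.4, 0.4, -0.6]
eef_pos: [0.4942, 0.2232, 0.0058]
contact_force: [-0.2, 0.1, 0.4]
```

```bash
for i in 1 2 3 4 5; do python3 -m creep '[[0.25,0,0,-2.5,0,0,0]]' | egrep 'eef|contact'; done
```

```text
eef_pos: [0.4942, 0.2232, 0.0032]
contact_force: [-0.2, 0.3, 0.2]
eef_pos: [0.4942, 0.2231, 0.0007]
contact_force: [0.2, -0.6, -0.3]
eef_pos: [0.4942, 0.2232, -0.0018]
contact_force: [-0.2, -0.7, -0.5]
eef_pos: [0.4942, 0.2232, -0.0043]
contact_force: [-0.3, 0.3, -0.6]
eef_pos: [0.4942, 0.2232, -0.0068]
contact_force: [0.5, -0.1, -0.6]
```

```bash
for i in 1 2 3 4; do python3 -m creep '[[0.25,0,0,-2.5,0,0,0]]' | egrep 'eef|contact'; done
```

```text
eef_pos: [0.4942, 0.2232, -0.0093]
contact_force: [0.4, -0.9, 0.4]
eef_pos: [0.4942, 0.2232, -0.0118]
contact_force: [-0.6, -0.7, 0.3]
eef_pos: [0.4942, 0.2231, -0.0143]
contact_force: [0.9, 0.2, 1.1]
eef_pos: [0.4942, 0.2232, -0.0168]
contact_force: [-0.5, -0.7, 0.3]
```

```bash
python3 -m creep '[[-1,0,0,0,0,0,0],[-1,0,0,0,0,0,0]]' 40; python3 - <<'E'
from h import *
q,e=snap('scene');p,d=snap('top')
a=cv2.resize(q[150:250,320:420],None,fx=4,fy=4,interpolation=cv2.INTER_CUBIC);b=cv2.resize(p[160:260,215:315],None,fx=4,fy=4,interpolation=cv2.INTER_CUBIC)
cv2.imwrite('pics/c5.png',np.hstack([a,b])[:,:,::-1])
E
```

```text
t: 16.5
eef_pos: [0.4941, 0.2231, -0.0165]
tool_rot: [-0.0, 0.775, 0.632, -0.0]
contact_force: [-0.7, -0.1, 2.1]
gripper_width: 0.498
grasp_force: 40.3
```

View pics/c5.png

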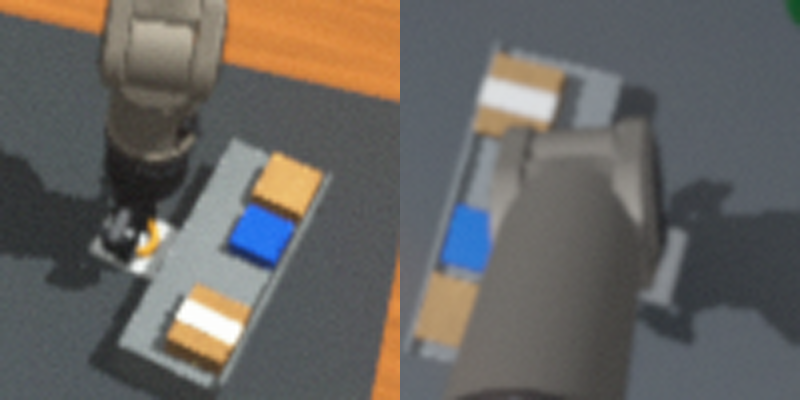

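The gripper holds the ring (width matches 44 mm with the same bias seen on the crank). Drawing the plate out along the shelf's front normal.

```bash
python3 -m creep '[[-1,-3,-12,0.5,0,0,0],[-1,-6,-25,0,0,0,0],[-1,-7,-30,0,0,0,0],[-1,-7,-30,0,0,0,0],[-1,-6,-26,0,0,0,0]]'; python3 -m creep '[[0.3,0,0,0,0,0,0],[0.3,0,0,0,0,0,0],[0.3,0,0,40,0,0,0],[0.3,0,0,60,0,0,0],[0.3,0,-20,40,0,0,0]]'
```

```text
t: 17.23
eef_pos: [0.4644, 0.0981, -0.0162]
tool_rot: [0.0, 0.775, 0.631, -0.0]
contact_force: [0.2, -0.1, -1.5]
gripper_width: 0.497
grasp_force: 40.7
t: 17.85
eef_pos: [0.4664, 0.0824, 0.1261]
tool_rot: [0.0, 0.774, 0.634, 0.001]
contact_force: [0.4, -0.3, -1.1]
gripper_width: 0.652
grasp_force: 0.0
```

```bash
cat > m.py <<'E'
from h import *
def red(n,box,z):
    im,d=snap(n);A=cloud(n,d);X,Y,Z=[A[...,i] for i in range(3)]
    hsv=cv2.cvtColor(im,cv2.COLOR_RGB2HSV).astype(int);H,S,V=[hsv[...,i] for i in range(3)]
    near=(X>box[0])&(X<box[1])&(Y>box[2])&(Y<box[3])
    m=near&((H<6)|(H>170))&(S>130)&(V>60)&(Z>z-.006)
    print(n,'red top',m.sum(),end=' ')
    if m.sum()>4:
        r=cv2.minAreaRect((A[m][:,:2]*1000).astype(np.float32));print(np.round(r[0],1),np.round(r[1],1),round(r[2],1),A[m].mean(0).round(4))
    m=near&(S>60)&(H>8)&(H<32)&(V>90)
    if m.sum()>10:
        v,u=np.nonzero(m);h=cv2.convexHull(np.column_stack([u,v]).astype(np.float32))
        c,r=cv2.minEnclosingCircle(np.array([at_z(n,a,b,z-.016)[:2]*1000 for a,b in h[:,0]],np.float32));print(n,'ring',m.sum(),np.round(c,1),round(r,1))
if __name__=='__main__':
    for n in('scene','top'): red(n,(.40,.56,.03,.26),.038)
E
python3 m.py
```

```text
scene red top 33 [491.8 201.6] [35.7 16.2] 75.4 [0.4919 0.2013 0.0369]
scene ring 174 [177.9  -2.1] 326.0
top red top 30 [484.6 199.4] [32.4  8.3] 78.5 [0.4847 0.1997 0.0382]
```

```bash
python3 -m creep '[[0,11,60,0,0,0,-0.025],[0,11,60,-20,0,0,0],[0,0,0,-40,0,0,0],[0,0,0,-40,0,0,0],[0,0,0,-20,0,0,0]]'; python3 -m creep '[[0,0,0,0,0,0,0]]'
```

```text
t: 18.58
eef_pos: [0.4849, 0.1993, 0.0013]
tool_rot: [-0.0, 0.782, 0.623, -0.002]
contact_force: [0.0, 0.8, 0.2]
gripper_width: 0.497
grasp_force: 0.0
t: 18.7
eef_pos: [0.4852, 0.1988, 0.0023]
tool_rot: [-0.0, 0.783, 0.623, -0.002]
contact_force: [-0.4, -0.2, 0.5]
gripper_width: 0.503
grasp_force: 0.0
```

```bash
python3 -m creep '[[0,4,4,-9,0,0,0],[0,0,0,-7,0,0,0],[-1,0,0,0,0,0,0],[-1,0,0,0,0,0,0],[-1,0,0,0,0,0,0]]' 90;python3 -m creep '[[-1,0,0,0,0,0,0],[-1,0,0,8,0,0,0],[-1,0,0,12,0,0,0],[-1,0,0,20,0,0,0],[-1,0,0,20,0,0,0]]'; python3 m.py
```

```text
t: 19.32
eef_pos: [0.4911, 0.2027, -0.0112]
tool_rot: [-0.0, 0.783, 0.622, 0.0]
contact_force: [-1.3, -0.5, 2.6]
gripper_width: 0.139
grasp_force: 88.1
t: 19.95
eef_pos: [0.4908, 0.2025, 0.0495]
tool_rot: [0.0, 0.783, 0.622, 0.0]
contact_force: [-0.1, 0.9, -2.0]
gripper_width: 0.144
grasp_force: 87.7
scene red top 12 [500.3 213.5] [ 7.4 26.2] 80.3 [0.4996 0.2139 0.1018]
scene ring 167 [177.4  72.1] 277.5
top red top 0 top ring 68 [469.4  93.8] 21.7
```

```bash
python3 -m creep '[[-1,-4,-30,2,0,0,0.16],[-1,-4,-41,1,0,0,0.186],[-1,-4,-41,0,0,0,0.186],[-1,-4,-41,0,0,0,0.186],[-1,-4,-41,0,0,0,0.186]]'; python3 -m creep '[[-1,-4,-41,0,0,0,0.186],[-1,-4,-41,0,0,0,0.186],[-1,-4,-36,0,0,0,0.186],[-1,-4,-30,0,0,0,0.186],[-1,-4,-20,0,0,0,0.03]]';python3 -m creep '[[-1,0,0,0,0,0,0]]'; python3 - <<'E'
from h import *
np.savez('f2.npz',**{k:v for n,(a,b) in (('top',('p','d')),('scene',('q','e'))) for k,v in zip((a,b),snap(n))})
E
```

```text
t: 20.68
eef_pos: [0.4702, 0.0073, 0.0511]
tool_rot: [-0.0, 0.43, 0.903, -0.0]
contact_force: [-0.2, 0.1, -2.7]
gripper_width: 0.142
grasp_force: 87.8
t: 21.3
eef_pos: [0.4499, -0.1612, 0.051]
tool_rot: [-0.0, 0.06, 0.998, 0.0]
contact_force: [-0.7, 0.6, -2.4]
gripper_width: 0.143
grasp_force: 87.8
t: 21.42
eef_pos: [0.4497, -0.1611, 0.051]
tool_rot: [-0.001, 0.062, 0.998, -0.0]
contact_force: [-0.1, 0.4, -1.4]
gripper_width: 0.147
grasp_force: 87.9
```

```bash
python3 - <<'E'
from h import *
f=np.load('f2.npz')
a=cv2.resize(f['q'][150:250,190:290],None,fx=4,fy=4,interpolation=cv2.INTER_CUBIC);b=cv2.resize(f['p'][140:240,360:460],None,fx=4,fy=4,interpolation=cv2.INTER_CUBIC)
cv2.imwrite('pics/c6.png',np.hstack([a,b])[:,:,::-1])
for n,im,dd in(('top',f['p'],f['d']),('scene',f['q'],f['e'])):
    A=cloud(n,dd);X,Y,Z=[A[...,i] for i in range(3)];hsv=cv2.cvtColor(im,cv2.COLOR_RGB2HSV).astype(int);H,S,V=[hsv[...,i] for i in range(3)]
    m=(X>.5)&(X<.6)&(Y>-.23)&(Y<-.13)&(Z<.1)&(Z>.06)&(S>60)&(H>8)&(H<32)&(V>80)
    v,u=np.nonzero(m);print(n,m.sum())
    if m.sum()>8:
        h=cv2.convexHull(np.column_stack([u,v]).astype(np.float32));w=np.array([at_z(n,x,y,.0835)[:2]*1000 for x,y in h[:,0]],np.float32);print(cv2.minEnclosingCircle(w),np.median(Z[m]))
    m=(X>.46)&(X<.62)&(Y>-.24)&(Y<-.12)&(Z<.076)&(Z>.062)&(S<50)&(V>100)
    if m.sum()>20:
        B=A[m];c,_,_,_=np.linalg.lstsq(np.c_[B[:,:2]-B[:,:2].mean(0),np.ones(len(B))],B[:,2],rcond=None);print('plate top plane',m.sum(),c,cv2.minAreaRect((B[:,:2]*1000).astype(np.float32)))
E
```

```text
top 80
((557.6101684570312, -175.30482482910156), 21.552358627319336) 0.08248628071731667
plate top plane 402 [-0.0130606   0.00343445  0.06950132] ((532.5653076171875, -171.39529418945312), (60.882503509521484, 122.23281860351562), 82.19358825683594)
scene 61
((563.78076171875, -173.9993133544922), 24.43863868713379) 0.08215382064583232
plate top plane 333 [-0.00192152  0.00021559  0.06972574] ((528.9551391601562, -169.79994201660156), (62.23029708862305, 146.08999633789062), 82.58614349365234)
```

View pics/c6.png

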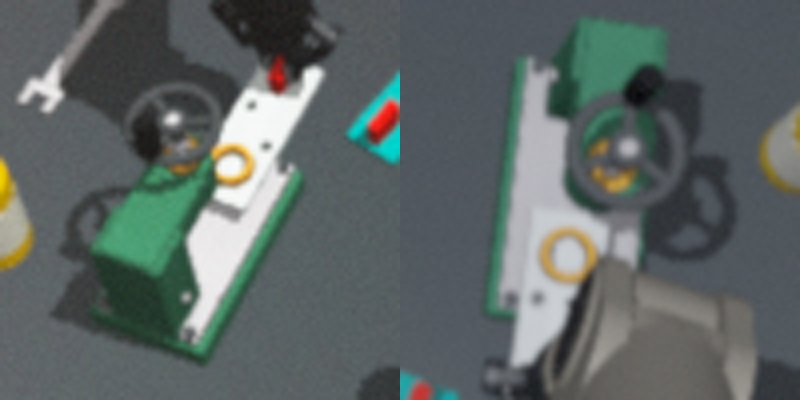

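Plate is level, its heading matches the bed to within ~0.5°, and both cameras agree on a shift of (52, −17) mm. Sliding in.

```bash
python3 -m creep '[[-1,10,-5,0,0,0,0],[-1,14,-5,0,0,0,0],[-1,14,-4,0,0,0,0],[-1,14,-3,0,0,0,0],[-1,0,0,0,0,0,0]]'; python3 - <<'E'
from h import *
q,e=snap('scene');p,d=snap('top');np.savez('f3.npz',p=p,d=d,q=q,e=e)
a=cv2.resize(q[160:220,220:290],None,fx=6,fy=6,interpolation=cv2.INTER_CUBIC);b=cv2.resize(p[160:220,385:445],None,fx=6,fy=6,interpolation=cv2.INTER_CUBIC)
cv2.imwrite('pics/c7.png',np.hstack([a,b])[:,:,::-1])
E
```

```text
t: 22.15
eef_pos: [0.5045, -0.1766, 0.0514]
tool_rot: [0.001, 0.06, 0.998, -0.0]
contact_force: [-0.7, -0.1, -2.4]
gripper_width: 0.144
grasp_force: 87.9
```

View pics/c7.png

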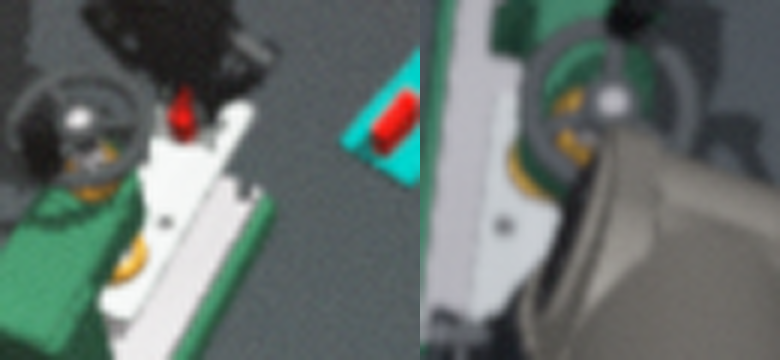

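```bash
python3 -m creep '[[-1,0,0,0,0,0,0]]'|egrep eef; python3 -m creep '[[-1,-1.5,-1,-2,0,0,0],[-1,0,0,-2,0,0,0],[-1,0,0,0,0,0,0]]' | egrep 'eef|cont'; python3 - <<'E'
from h import *
o=[get_obs()['eef_pos']]
q,e=snap('scene');o.append(get_obs()['eef_pos']);print(np.round(o,4))
A=cloud('scene',e);X,Y,Z=[A[...,i] for i in range(3)];hsv=cv2.cvtColor(q,cv2.COLOR_RGB2HSV).astype(int);S,V=hsv[...,1],hsv[...,2]
# plate right (+y) edge vs bed +y edge
for nm,lo,hi in(('plate',.058,.073),('bed',.033,.047)):
    m=(X>.46)&(X<.75)&(Y>-.27)&(Y<-.1)&(Z<hi)&(Z>lo)&(S<50)&(V>100)
    B=A[m]*1000;u=np.array([.992,-.125]);w=np.array([.125,.992]);a=B[:,:2]@u;b=B[:,:2]@w
    print(nm,m.sum(),'along',np.percentile(a,[1,99]).round(1),'across',np.percentile(b,[1,98,99.5]).round(1))
print('axis along/across for (616.3,-191)',np.array([616.3,-191])@u,np.array([616.3,-191])@w)
E
```

```text
eef_pos: [0.5021, -0.1763, 0.0512]
eef_pos: [0.5011, -0.1774, 0.0472]
contact_force: [0.7, 0.1, -1.4]
[[ 0.5011 -0.1774  0.0472]
 [ 0.5013 -0.1774  0.0473]]
plate 291 along [503.5 669. ] across [-135.2  -82.5  -80.2]
bed 348 along [543.1 738.3] across [-107.1  -60.5  -59.8]
axis along/across for (616.3,-191) 635.2446 -112.4345
```

```bash
for i in 1 2 3 4 5; do python3 -m creep '[[-1,0,0,-1.5,0,0,0]]' | egrep 'eef|contact'; done
```

```text
eef_pos: [0.5016, -0.1775, 0.0459]
contact_force: [0.7, -0.9, -2.7]
eef_pos: [0.5014, -0.1774, 0.0443]
contact_force: [0.5, -0.2, -2.2]
eef_pos: [0.5014, -0.1774, 0.0428]
contact_force: [0.1, -0.3, -1.5]
eef_pos: [0.5014, -0.1774, 0.0412]
contact_force: [0.3, -1.0, -2.8]
eef_pos: [0.5014, -0.1774, 0.0398]
contact_force: [-0.3, -0.2, -1.8]
```

Already below the pin tips with no contact, so the pins are entering the holes.

```bash
for i in 1 2 3 4 5; do python3 -m creep '[[-1,0,0,-1.5,0,0,0]]' | egrep 'eef|contact'; done
```

```text
eef_pos: [0.5014, -0.1774, 0.0383]
contact_force: [1.0, -0.2, -1.8]
eef_pos: [0.5014, -0.1774, 0.0368]
contact_force: [-0.5, -0.2, -2.1]
eef_pos: [0.5014, -0.1774, 0.0353]
contact_force: [0.4, -0.4, -1.7]
eef_pos: [0.5014, -0.1774, 0.0338]
contact_force: [0.0, -0.0, -3.0]
eef_pos: [0.5014, -0.1774, 0.0323]
contact_force: [1.0, -1.1, -2.3]
```

```bash
for i in 1 2 3 4; do python3 -m creep '[[-1,0,0,-1,0,0,0]]' | egrep 'eef|contact'; done
```

```text
eef_pos: [0.5014, -0.1774, 0.0313]
contact_force: [0.6, -0.1, -2.3]
eef_pos: [0.5014, -0.1774, 0.0303]
contact_force: [-1.2, 0.3, -2.0]
eef_pos: [0.5014, -0.1774, 0.0293]
contact_force: [-0.2, 0.6, -2.4]
eef_pos: [0.5014, -0.1775, 0.0288]
contact_force: [-4.4, 1.3, 10.9]
```

Contact came exactly 40 mm above the grasp height on the bench, so the plate is flush. Releasing.

```bash
python3 -m creep '[[-1,0,0,0.7,0,0,0],[-0.4,0,0,0,0,0,0],[-0.2,0,0,0,0,0,0],[-0.2,0,0,0,0,0,0]]'; python3 -m creep '[[-0.2,0,0,15,0,0,0],[-0.2,0,0,30,0,0,0],[-0.2,-20,20,40,0,0,0],[-0.2,-20,40,40,0,0,0],[-0.2,0,60,10,0,0,0]]'; python3 -m creep '[[-0.2,0,60,0,0,0,0],[-0.2,0,60,0,0,0,0],[-0.2,0,60,0,0,0,0],[-0.2,0,40,0,0,0,0],[-0.2,0,0,0,0,0,0]]'; python3 - <<'E'
from h import *
q,e=snap('scene');p,d=snap('top')
a=cv2.resize(q[150:250,190:290],None,fx=4,fy=4,interpolation=cv2.INTER_CUBIC);b=cv2.resize(p[140:240,360:460],None,fx=4,fy=4,interpolation=cv2.INTER_CUBIC)
cv2.imwrite('pics/c8.png',np.hstack([a,b])[:,:,::-1])
for n,im,dd in(('top',p,d),('scene',q,e)):
    A=cloud(n,dd);X,Y,Z=[A[...,i] for i in range(3)]
    m=(X>.48)&(X<.6)&(Y>-.2)&(Y<-.15)&(Z<.054)&(Z>.043)&(im.min(-1)>90)
    B=A[m];c=np.linalg.lstsq(np.c_[B[:,:2]-B[:,:2].mean(0),np.ones(len(B))],B[:,2],rcond=None)[0];print(n,m.sum(),c)
    m=(X>.6)&(X<.7)&(Y>-.24)&(Y<-.15)&(Z>.262)&(Z<.285);print('crank',m.sum(),A[m].mean(0).round(4) if m.any() else '')
E
```

```text
t: 25.05
eef_pos: [0.5016, -0.1775, 0.0291]
tool_rot: [0.0, 0.06, 0.998, -0.0]
contact_force: [-0.0, 0.7, -0.1]
gripper_width: 0.402
grasp_force: 0.0
t: 25.68
eef_pos: [0.4619, -0.0582, 0.1676]
tool_rot: [0.003, 0.063, 0.998, -0.0]
contact_force: [1.7, 1.2, -1.7]
gripper_width: 0.401
grasp_force: 0.0
t: 26.3
eef_pos: [0.4612, 0.1664, 0.1652]
tool_rot: [0.001, 0.057, 0.998, 0.001]
contact_force: [-0.5, -0.2, -0.6]
gripper_width: 0.4
grasp_force: 0.0
top 451 [-0.01041786 -0.00117993  0.04816849]
crank 51 [ 0.6468 -0.1957  0.2697]
scene 217 [-0.00394429 -0.03002653  0.04844739]
crank 35 [ 0.6552 -0.1953  0.2692]
```

View pics/c8.png

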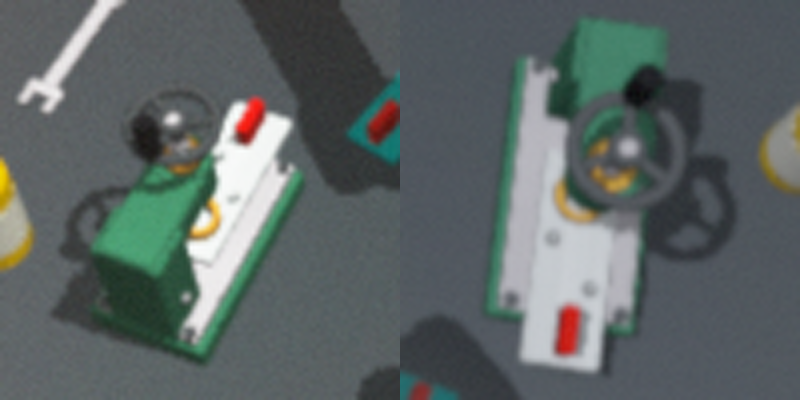

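The plate is flush: top at 48 mm and level. The pins show through both holes (picture positions 553,238 and 589,289), the red grip is to the front, and the ram is up with nothing touching. Handing in.

```bash
python3 -c "
from station import *
print(hand_in())"
```

```text
the job is handed in; nothing more can be done
None
```

I wound the ram up to its top stop, then lowered the loading plate flush over both pins, ring under the ram and red grip to the front; everything was released, the job handed in at about 26 s, and I never touched the can, bottle or wrench.

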